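# Seat a picture frame in the framing jig and snap the hold-down clamp over centre

## Robot

A 6-joint arm with a two-finger parallel gripper is mounted at the origin on the work surface. World frame = base frame: x ahead of the robot, y to its left, z up, the work surface at z = 0. Lengths are in m, angles in rad, forces in N, time in s.
With the tool pointing down it reaches from about 0.25 to 0.725 m from the base axis. Payload 9.7 kg.
Tool frame: the origin (TCP) lies at the very end of the fingers, on their centre line; the grasp point (between the pads) lies 19 mm behind it (env.grasp_offset is the distance from the TCP to the grasp point, in m); z points along the fingers, x is the direction in which the jaws open and shut, and the axes are right-handed (so a half turn about z gives the same grasp; the last joint's range is limited). The gripper opens to 85 mm and grips with 20 to 120 N. Pads are 22 mm wide; open, the fingers measure 114 mm over their backs; the gripper's body (76 mm by 85 mm) begins 54 mm behind the grasp point. The pads swing forward as they close: fully open they stand 13 mm farther back than shut.
Start: joints at [-1.189, 0.087, 0.176, 1.66, 0, 1.571], TCP at [0.205, -0.51, 0.231] pointing down, gripper open.
Joint ranges: [-3.13, 3.13], [-0.85, 1.81], [-1.15, 1.24], [-2.2, 2.28], [-1.44, 1.52], [-3.14, 3.14]. Speed limits (rad/s): [2.22, 2.22, 2.57, 3.14, 3.14, 3.14].

## Interface

Orientations are given as a unit quaternion [w, x, y, z].
In Python, from workcell import env gives the robot as it stands.
- The arm moves only by the tool jog_arm, never from a script. Its argument "steps" is text: rows parted by semicolons, each of 6 numbers parted by spaces: the shift along the tool's x, y, z in units of 40 mm (1.0 is 40 mm), then the turn, a rotation vector about the tool's x, y, z in degrees. A call has 1 to 20 rows; each row shifts and turns the commanded pose from where the row before left it, along the tool's axes as they then stand; what a row does not reach is not made up. A row lasts 1/8 s, in which the tool goes at most 62.5 mm and 10.7 degrees, less where a joint would pass 70% of its speed; a pose out of reach is approached as far as the arm can. A call is refused whole if a number of a shift passes 1 or a number of a turn 10.7, either way. A call with a gripper value outside its range is refused whole. "jaw" is the opening, from 0 (shut) to 1 (fully open), set as the call begins (left out, the last holds). The fingers move at their own pace and stop on an object; "force" is the grip in N (left out, the last holds). Time passes only in rows, so rows that do not move let the fingers close. It gives the time, the measured TCP pose, the force and the opening at its end, in the units of the state.
- env.sense(): the state, without advancing time (a new reading comes with each control period).
- env.grab_frame(name): name is "scene" or "top"; returns the picture (400x640x3 uint8, red, green, blue); there is no depth.
- env.calibration(name): a dict with "K" (3x3 intrinsics, pixels), "T" (4x4, takes a point from camera to world coordinates). Camera axes: x right, y down, z forward; pixel columns grow to the right and rows downward; lengths in m; the calibration is good to about 2 mm. A picture is of the moment at which its call begins. calibration takes no time and is no camera call.
- env.sign_off(): hands the job in, once; it reports no verdict.
The state is a dict: "clock": time; "qpos": joint angles; "joint_velocities": joint speeds; "joint_efforts": joint torques, N m; "ee_pos": TCP position; "tcp_rot": TCP orientation; "contact_force": force on the tool from outside, world axes, zero at the start; "ft_torque": the same for the moment, N m; "grip_width": finger opening in m.
Only numpy, scipy, OpenCV 4.12 (cv2) and the standard library are available. Lean on these libraries where they do the work, as an engineer would, in place of code of your own. Each camera call takes 0.05 s, during which the arm holds its last target. There are 200 camera calls.

## Task

At the framing corner of the shop, push the wooden picture frame lying face down on the white jig board until it sits snug in the corner of the two fences, touching both. Then push the toggle clamp's handle over and down past its dead point until it snaps into lock by itself, with the rubber tip holding the frame down. Do it all by pushing: the frame stays flat on the board and is never lifted, and the other things on the jig and the table stay where they are.

Things in the scene. Friction and masses are not known exactly. Their poses are not given: they have to be found in the camera images.
- jig: Framing jig: white board 18 mm thick fixed flat on the table (top at z = 18 mm). Origin on its underside, x away from the robot, y left, z up, turned by the jig's yaw; it spans jig x -160 to 120, y -235 to 235 mm. Two fences 12 mm high: far fence with inner face at jig x = 85 mm (y -175 to 65), left fence with inner face at jig y = 45 mm (x -65 to 85, 18 mm thick). The clamp stands behind the left fence.
- fence_corner (a point): Inside corner where the inner faces of the two fences meet, on the board's top: jig (85, 45, 18) mm. Axes as the jig's.
- frame: The picture frame to clamp: brown wood, loose, face down, 150 mm (its x) by 200 mm (its y), 20 mm high, moulding 25 mm wide, brown backing set in it; 0.2 to 0.35 kg. Origin at the centre of its underside, axes within 8 degrees of the jig's. It starts 20 to 38 mm short of the far fence and 20 to 40 mm short of the left one. Fully home its centre is at jig (10, -55) mm.
- frame_corner (a point): The frame's far left lower corner, at (75, 100, 0) mm in the frame's axes; it goes to fence_corner.
- clamp_link (a joint): State of the toggle clamp: turn of the short link under the handle, in rad. 0 fully open, as it starts; the rubber tip meets the frame at about 0.82; the dead point is at 1.24, and about there the handle snaps over by itself to its stop, locked, at 1.45. Let go short of the dead point, the handle springs back.
- handle_pivot (a point): Pin that joins the clamp's handle to its arm. All the linkage moves in one upright plane of constant jig x (the x of this point; the clamp is bolted anywhere between jig x = -15 and 35 mm). The pin travels as the clamp closes: open at about jig y = 91 mm, 68 mm above the table; locked at about jig y = 67 mm, 73 mm above the table.
- handle_end (a point): Free end of the handle, on its centre line, 135 mm from handle_pivot, towards the jig's +y (away from the frame). The last 75 mm are a black grip 20 mm wide, 14 mm thick. Open, it rises 44 degrees (end at jig y 188, z 162 mm); locked, 4 degrees (end y 202, z 81). Pressing straight down at jig y of about 175 mm takes it over: about 8 N at first, at most about 20 N just before it snaps.
- clamp_spindle: Sprung spindle of the clamp with a flat rubber tip 19 mm across, on the arm 42 mm from the arm's pivot; origin on the arm, above the tip. The arm starts raised 56 degrees, the tip 75 mm above the table; it comes down over the left fence onto the frame's left side, at the clamp's jig x and jig y = 32 mm. Locked on the frame it gives 2 to 4 mm and presses with about 19 N.
- tin: Bystander: open metal tin of framer's points, 52 mm wide, 40 mm high, standing on the jig's near left part. Origin at the centre of its underside.
- sample: Bystander: dark L-shaped corner sample of moulding, 55 x 55 x 20 mm, lying on the jig's near left part beside the tin. Origin under its middle.
- hammer: Bystander: hammer, 250 mm long, lying on the table to the right of the jig. Origin under its middle.
- glue: Bystander: white glue bottle, 54 mm wide, 160 mm high, standing on the table to the right of the jig. Origin at the centre of its underside.
- tape: Bystander: ring of paper tape, 90 mm across, 24 mm high, on the table to the left. Origin at the centre of its underside.
- mug: Bystander: white mug, 80 mm wide, 80 mm high, on the table to the left. Origin at the centre of its underside.

How it is judged:
By the outcome, as a careful person would: the job done as asked, in the order asked, and still so for the second after the job is handed in, with the robot touching nothing.
It also fails if it takes over 72 s, if anything falls off the work surface, if the arm or the gripper's body presses on something with over 40 N, if the wrist force passes 120 N, or if a joint passes its speed limit or range.

## Working session

There is one attempt and no reset: what is moved stays moved. The work goes in short steps, Python scripts to look and compute and a tool call to move; the robot and the scene stay as the last step left them, time stands still between calls to the robot, and variables do not carry over. Pictures are saved under pics/ and viewed, about 8 in all and at most 12, crops included, and the job is handed in when it is done.

Besides the shell and the picture viewer there is one more tool, called after "Request:" as name(argument=value, ...), one argument or row to a line, values as JSON. jog_arm: Moves the arm, as the interface text tells. Its arguments: {"type":"object","properties":{"steps":{"type":"string"},"jaw":{"type":"number"},"force":{"type":"number"}},"required":["steps"]}

```bash
mkdir -p pics; python3 - <<'E'
from workcell import env
import cv2,numpy as np
for n in("top","scene"):
    im=env.grab_frame(n); cv2.imwrite(f"pics/{n}0.png",im[:,:,::-1]); c=env.calibration(n); print(n,np.round(c["K"],1).tolist(),np.round(c["T"],3).tolist())
s=env.sense(); print(s["clock"],s["ee_pos"],s["tcp_rot"],s["grip_width"])
E
```

```text
top [[363.0, 0.0, 313.8], [0.0, 363.0, 196.5], [0.0, 0.0, 1.0]] [[-0.003, -0.997, 0.077, 0.466], [-1.0, 0.002, -0.015, 0.016], [0.015, -0.077, -0.997, 1.261], [0.0, 0.0, 0.0, 1.0]]
scene [[438.8, 0.0, 319.5], [0.0, 438.8, 200.0], [0.0, 0.0, 1.0]] [[-0.717, 0.579, -0.388, 1.012], [0.697, 0.583, -0.417, 0.513], [-0.015, -0.569, -0.822, 1.147], [0.0, 0.0, 0.0, 1.0]]
0.1 [ 0.20484445 -0.5102082   0.23066597] [-3.32007110e-04  8.28425162e-01 -5.60099463e-01 -4.80634002e-04] 0.08563830362817916
```

View pics/top0.png

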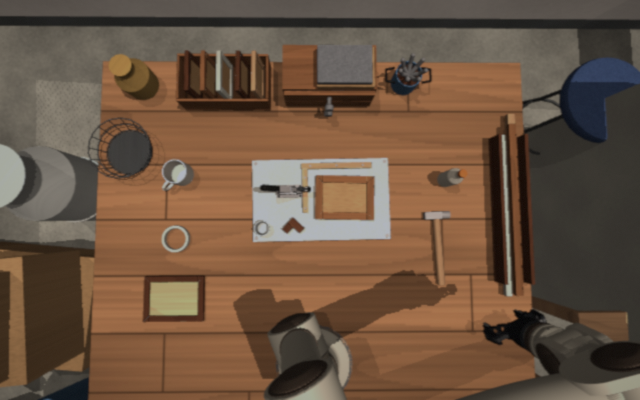

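View pics/scene0.png

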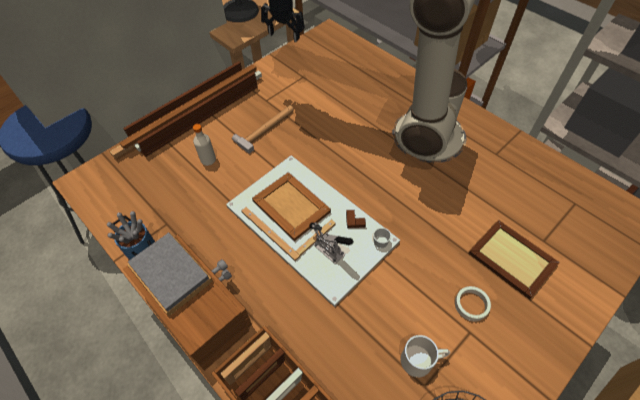

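The top view shows the board around px (252-389, 158-241), the frame at about (344,198), the clamp with its black grip at about (270,188), and the tin and sample at about (262,228) and (293,226). The scene view shows the same layout with the clamp near (325,240).

```bash
cat > h.py <<'E'
import cv2,numpy as np
from workcell import env
def ray(n,px):
    c=env.calibration(n);T=np.array(c["T"]);d=T[:3,:3]@np.linalg.inv(np.array(c["K"]))@np.array([px[0],px[1],1.]);return T[:3,3],d
def onz(n,px,z):
    o,d=ray(n,px);return (o+d*(z-o[2])/d[2])
def proj(n,p):
    c=env.calibration(n);T=np.array(c["T"]);q=np.array(c["K"])@(T[:3,:3].T@(np.array(p)-T[:3,3]));return q[:2]/q[2]
E
python3 - <<'E'
from h import *
im=cv2.imread("pics/top0.png");hsv=cv2.cvtColor(im,cv2.COLOR_BGR2HSV)
m=((hsv[:,:,1]<50)&(hsv[:,:,2]>140)).astype(np.uint8);m[:150]=0;m[250:]=0;m[:,:240]=0;m[:,400:]=0
cn=max(cv2.findContours(m,0,2)[0],key=cv2.contourArea);b=cv2.boxPoints(cv2.minAreaRect(cv2.convexHull(cn)))
w=np.array([onz("top",p,.018) for p in b]);print(b.round(1).tolist(),w.round(4).tolist(),[np.linalg.norm(w[i]-w[i-1]).round(4) for i in range(4)],w.mean(0))
c=im[150:250,245:395];c=cv2.resize(c,None,fx=5.3,fy=5.3,interpolation=2);cv2.imwrite("pics/topc.png",c)
im=cv2.imread("pics/scene0.png")[150:305,220:405];cv2.imwrite("pics/scenec.png",cv2.resize(im,None,fx=3.8,fy=3.8,interpolation=2))
E
```

```text
[[251.3000030517578, 160.10000610351562], [388.5, 157.1999969482422], [390.20001220703125, 238.39999389648438], [253.0, 241.3000030517578]] [[0.6881, 0.2136, 0.018], [0.6983, -0.2619, 0.018], [0.4179, -0.2626, 0.018], [0.4096, 0.2049, 0.018]] [np.float64(0.2786), np.float64(0.4756), np.float64(0.2804), np.float64(0.4675)] [ 0.55346455 -0.0264857   0.018     ]
```

View pics/topc.png

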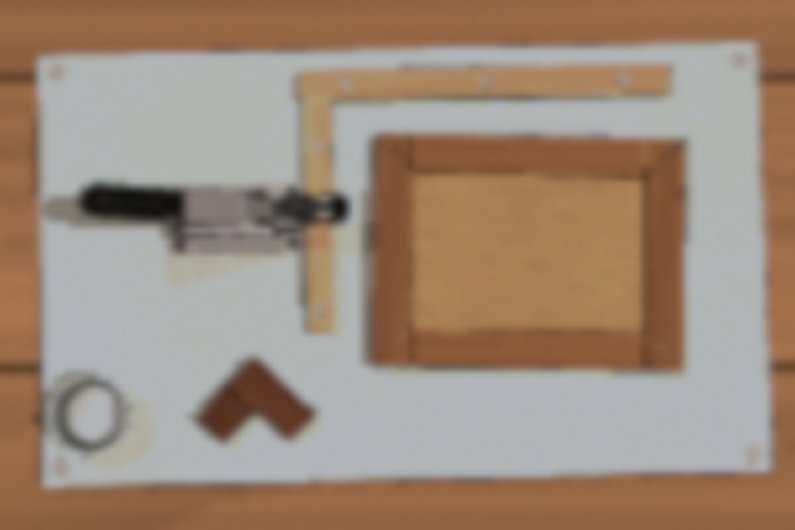

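View pics/scenec.png

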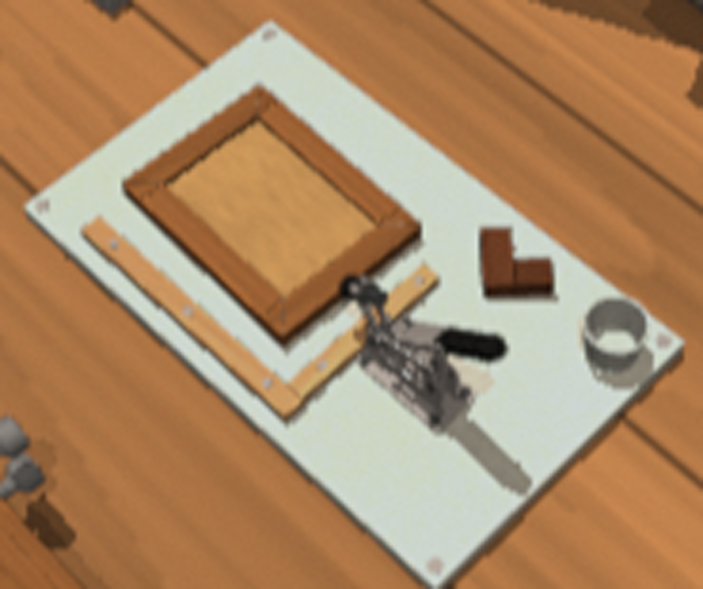

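```bash
python3 - <<'E'
from h import *
def top(p):return (np.array(p)+.5)/5.3-.5+[245,150]
def sc(p):return (np.array(p)+.5)/3.8-.5+[220,150]
def fit(model,W):
    M=np.array(model,float);W=np.array(W)[:,:2];mc,wc=M.mean(0),W.mean(0);a,b=M-mc,W-wc
    th=np.arctan2((a[:,0]*b[:,1]-a[:,1]*b[:,0]).sum(),(a*b).sum());R=np.array([[np.cos(th),-np.sin(th)],[np.sin(th),np.cos(th)]])
    o=wc-R@mc;return th,o,(W-(M@R.T+o))*1e3
# order FL FR NR NL
bm=[(.12,.235),(.12,-.235),(-.16,-.235),(-.16,.235)]
fm=[(.075,.1),(.075,-.1),(-.075,-.1),(-.075,.1)]
B={"top":[top(p) for p in[(38,56),(757,43),(771,469),(44,487)]],"scene":[sc(p) for p in[(437,586),(25,206),(270,21),(683,345)]]}
F={"top":[top(p) for p in[(373,136),(686,140),(683,371),(370,363)]],"scene":[sc(p) for p in[(278,327),(125,185),(260,87),(420,228)]]}
for n in B:
    th,o,r=fit(bm,[onz(n,p,.018) for p in B[n]]);print(n,"jig",np.degrees(th),o,r.round(1).tolist())
    R=np.array([[np.cos(th),-np.sin(th)],[np.sin(th),np.cos(th)]])
    t2,o2,r2=fit(fm,[onz(n,p,.038) for p in F[n]]);print(" frame",np.degrees(t2),o2,r2.round(1).tolist(),"in jig",R.T@(o2-o))
    J=lambda x,y:R@np.array([x,y])+o
    print(" fence corner",J(.085,.045))
    for nm,ps,z in ([("grip tip",(88,201),.16),("spindle",(330,207),.09)] if n=="top" else [("grip tip",(497,347),.16),("spindle",(352,290),.09)]):
        q=onz(n,(top if n=="top" else sc)(ps),z)[:2];print("  ",nm,q,R.T@(q-o))
    for nm,ps in ([("tin",(88,413)),("sample",(255,400))] if n=="top" else [("tin",(614,355)),("sample",(515,270))]):
        q=onz(n,(top if n=="top" else sc)(ps),.03)[:2];print("  ",nm,q,R.T@(q-o))
E
```

```text
top jig 1.1245987069088426 [ 0.57300571 -0.02538956] [[-0.5, -0.0], [-1.2, -0.1], [1.2, 1.4], [0.5, -1.3]]
 frame -1.2187569279897037 [ 0.55782532 -0.10470459] [[-2.5, 0.5], [-0.9, -0.5], [1.0, 0.5], [2.3, -0.4]] in jig [-0.01673415 -0.07900181]
 fence corner [0.65710614 0.02127004]
   grip tip [0.57840351 0.16007368] [0.00903679 0.18532158]
   spindle [0.58168746 0.02151636] [0.00960068 0.04672649]
   tin [0.45612584 0.17588551] [-0.112907    0.20353026]
   sample [0.46408544 0.06972068] [-0.10703259  0.09722966]
scene jig 0.9449672472643786 [ 0.57354871 -0.02334436] [[-3.2, -1.5], [-1.8, 1.4], [1.8, 0.5], [3.2, -0.4]]
 frame -1.5978530701387672 [ 0.55918999 -0.10359512] [[-5.5, -8.3], [-0.8, 5.3], [3.4, 3.1], [2.9, -0.1]] in jig [-0.01568026 -0.08000303]
 fence corner [0.65779501 0.02305134]
   grip tip [0.57849317 0.15968021] [0.00796224 0.18291814]
   spindle [0.58904293 0.02589292] [0.01630414 0.04897506]
   tin [0.4632039  0.18055716] [-0.10696705  0.20569361]
   sample [0.46100924 0.07538663] [-0.11089589  0.10057357]
```

Both views agree. The jig sits at (0.573, -0.0245) with about 1.05° of yaw. The frame centre is at about jig (-16, -79) mm, turned -2.4°. The clamp is at jig x of about 9 mm. I'll align the tool to the jig and move to the near side of the frame.

Request:
jog_arm(
  steps="0 0 0 0 0 10.4; 0 0 0 0 0 10.4; -0.917 -0.572 0 0 0 0; -0.917 -0.572 0 0 0 0; -0.917 -0.572 0 0 0 0; -0.917 -0.572 0 0 0 0; -0.917 -0.572 0 0 0 0; -0.917 -0.572 0 0 0 0; -0.917 -0.572 0 0 0 0; -0.917 -0.572 0 0 0 0; -0.917 -0.572 0 0 0 0; -0.917 -0.572 0 0 0 0; -0.917 -0.572 0 0 0 0; 0 0 1 0 0 0; 0 0 1 0 0 0; 0 0 1 0 0 0; 0 0 1 0 0 0; 0 0 0 0 0 0",
  jaw=0,
  force=40,
)

```text
clock: 2.35
ee_pos: [0.4469, -0.1018, 0.0686]
tcp_rot: [0.001, 0.714, -0.7, -0.002]
contact_force: [0.0, 0.1, 1.9]
grip_width: -0.0004
```

Request:
jog_arm(
  steps="0 0 0.5 0 0 0; 0 0 0.3 0 0 0; 0 0 0.2 0 0 0; 0 0 0.1 0 0 0; 0 0 0 0 0 0",
)

```text
clock: 2.98
ee_pos: [0.449, -0.1023, 0.0275]
tcp_rot: [-0.0, 0.714, -0.7, 0.0]
contact_force: [0.2, -0.3, -0.1]
grip_width: 0.0
```

```bash
python3 - <<'E'
from h import *
im=cv2.cvtColor(env.grab_frame("scene"),4)[130:305,220:420];cv2.imwrite("pics/s1.png",cv2.resize(im,None,fx=3.4,fy=3.4,interpolation=2))
E
```

```text
(no output)
```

View pics/s1.png

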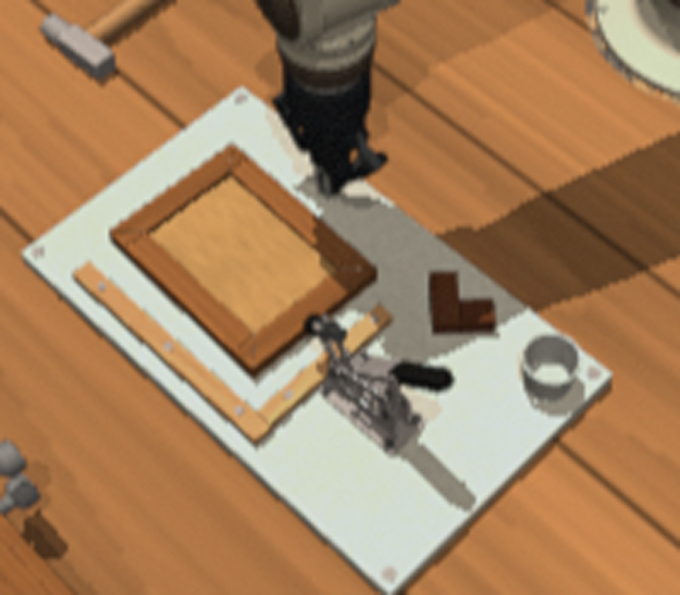

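The view shows the finger tips just short of the frame's near side and clear of the board. Now the push towards the far fence.

Request:
jog_arm(
  steps="0 -0.2 0.1 0 0 0; 0 -0.2 0 0 0 0; 0 -0.08 0 0 0 0; 0 -0.08 0 0 0 0; 0 -0.08 0 0 0 0; 0 -0.08 0 0 0 0; 0 -0.08 0 0 0 0; 0 -0.08 0 0 0 0; 0 -0.08 0 0 0 0; 0 -0.08 0 0 0 0; 0 0 0 0 0 0",
)

```text
clock: 4.4
ee_pos: [0.4909, -0.1015, 0.0233]
tcp_rot: [-0.0, 0.714, -0.7, 0.0]
contact_force: [-0.2, 0.1, 0.3]
grip_width: -0.0001
```

Request:
jog_arm(
  steps="0 -0.05 0 0 0 0; 0 -0.05 0 0 0 0; 0 -0.05 0 0 0 0; 0 -0.05 0 0 0 0",
)

```text
clock: 4.9
ee_pos: [0.4956, -0.1017, 0.0232]
tcp_rot: [0.003, 0.713, -0.701, -0.002]
contact_force: [-23.1, -3.4, 15.7]
grip_width: -0.0001
```

Request:
jog_arm(
  steps="0 -0.04 0 0 0 0; 0 -0.03 0 0 0 0",
)

```text
clock: 5.15
ee_pos: [0.496, -0.102, 0.0232]
tcp_rot: [0.005, 0.713, -0.701, -0.003]
contact_force: [-36.0, -4.6, 23.2]
grip_width: -0.0001
```

Request:
jog_arm(
  steps="0 -0.03 0 0 0 0; 0 -0.03 0 0 0 0",
)

```text
clock: 5.4
ee_pos: [0.4962, -0.1022, 0.0231]
tcp_rot: [0.006, 0.713, -0.701, -0.005]
contact_force: [-47.0, -6.7, 32.2]
grip_width: -0.0005
```

Request:
jog_arm(
  steps="0 0.16 0 0 0 0; 0 0.5 0 0 0 0; 0 0 -0.8 0 0 0; 0 0 -0.5 0 0 0; 0.86 -0.7 0 0 0 0; 0.86 -0.7 0 0 0 0; 0.86 -0.7 0 0 0 0; 0.86 -0.7 0 0 0 0; 0 0 0 0 0 0; 0 0 0.6 0 0 0; 0 0 0.4 0 0 0; 0 0 0.2 0 0 0; 0 0 0 0 0 0",
)

```text
clock: 7.02
ee_pos: [0.5916, -0.2369, 0.027]
tcp_rot: [0.0, 0.714, -0.7, -0.0]
contact_force: [-0.4, -0.1, 1.1]
grip_width: 0.0
```

```bash
python3 - <<'E'
from h import *
im=cv2.cvtColor(env.grab_frame("scene"),4)[130:305,220:420];cv2.imwrite("pics/s2.png",cv2.resize(im,None,fx=3.4,fy=3.4,interpolation=2))
E
```

```text
(no output)
```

View pics/s2.png

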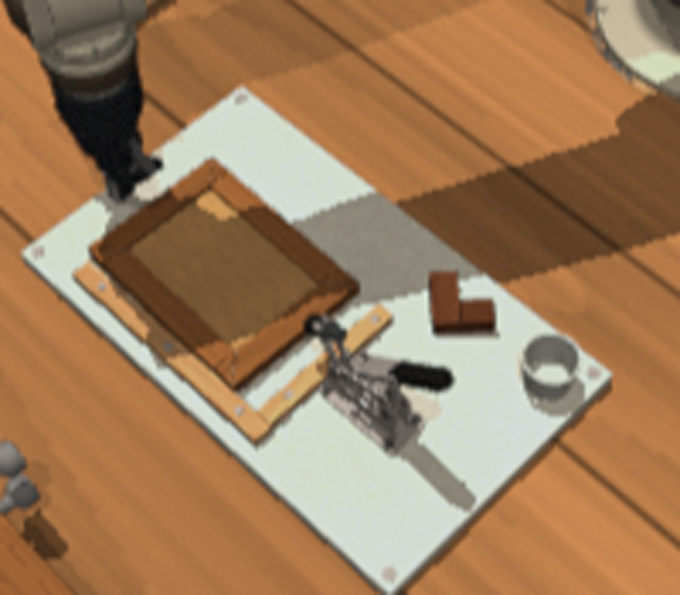

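The far edge now lies along the far fence, and the left gap is still open. Now the push towards the left fence.

Request:
jog_arm(
  steps="-0.2 0 0 0 0 0; -0.2 0 0 0 0 0; -0.08 0 0 0 0 0; -0.08 0 0 0 0 0; -0.08 0 0 0 0 0; -0.08 0 0 0 0 0; -0.08 0 0 0 0 0; -0.08 0 0 0 0 0; -0.08 0 0 0 0 0",
)

```text
clock: 8.2
ee_pos: [0.5913, -0.1988, 0.0275]
tcp_rot: [-0.0, 0.714, -0.7, 0.0]
contact_force: [-0.2, -3.2, 2.2]
grip_width: -0.0001
```

Request:
jog_arm(
  steps="-0.05 0 0 0 0 0; -0.05 0 0 0 0 0",
)

```text
clock: 8.45
ee_pos: [0.5912, -0.1948, 0.0274]
tcp_rot: [-0.0, 0.714, -0.7, 0.0]
contact_force: [-0.8, -3.5, 3.6]
grip_width: -0.0003
```

Request:
jog_arm(
  steps="-0.05 0 0 0 0 0; -0.05 0 0 0 0 0",
)

```text
clock: 8.7
ee_pos: [0.5919, -0.1925, 0.0277]
tcp_rot: [0.001, 0.713, -0.701, 0.002]
contact_force: [6.0, -16.2, -0.2]
grip_width: 0.0001
```

Request:
jog_arm(
  steps="-0.04 0 0 0 0 0; -0.02 0 0 0 0 0",
)

```text
clock: 8.95
ee_pos: [0.5929, -0.1919, 0.0282]
tcp_rot: [0.001, 0.713, -0.701, 0.004]
contact_force: [8.6, -21.8, 1.4]
grip_width: -0.0002
```

Request:
jog_arm(
  steps="0.1 0 0 0 0 0; 0.5 0 0 0 0 0; 0 0 -0.8 0 0 0; 0 0 -0.5 0 0 0; -0.8 0.75 0 0 0 0; -0.8 0.75 0 0 0 0; -0.8 0.75 0 0 0 0; -0.8 0.75 0 0 0 0; 0 0 0 0 0 0; 0 0 0.6 0 0 0; 0 0 0.5 0 0 0; 0 0 0.2 0 0 0; 0 0 0 0 0 0",
)

```text
clock: 10.58
ee_pos: [0.4692, -0.0869, 0.0271]
tcp_rot: [0.0, 0.714, -0.701, -0.0]
contact_force: [-0.3, 1.0, 0.4]
grip_width: -0.0001
```

```bash
python3 - <<'E'
from h import *
for n,(a,b,c,d,f) in {"top":(150,250,245,395,4),"scene":(150,290,220,380,4)}.items():
    im=cv2.cvtColor(env.grab_frame(n),4)[a:b,c:d];cv2.imwrite(f"pics/{n}3.png",cv2.resize(im,None,fx=f,fy=f,interpolation=2))
a=cv2.imread("pics/top3.png");b=cv2.imread("pics/scene3.png")
cv2.imwrite("pics/s3.png",np.vstack([cv2.resize(a,(350,233)),cv2.resize(b[200:560,0:500],(486,350))[:,:350]]) if 0 else b)
E
```

```text
(no output)
```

View pics/s3.png

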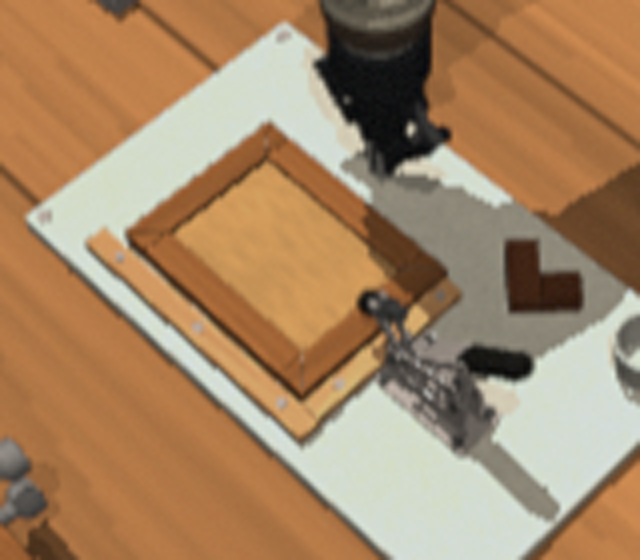

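The left edge is on its fence. The far side may have opened a few millimetres, so I'm pushing towards the far fence again.

Request:
jog_arm(
  steps="0 -0.2 0 0 0 0; 0 -0.2 0 0 0 0; 0 -0.06 0 0 0 0; 0 -0.06 0 0 0 0; 0 -0.06 0 0 0 0; 0 -0.06 0 0 0 0",
)

```text
clock: 11.42
ee_pos: [0.4947, -0.0862, 0.0273]
tcp_rot: [0.0, 0.714, -0.7, -0.0]
contact_force: [-1.4, -0.2, 0.1]
grip_width: 0.0
```

Request:
jog_arm(
  steps="0 -0.03 0 0 0 0; 0 -0.03 0 0 0 0",
)

```text
clock: 11.68
ee_pos: [0.4969, -0.0862, 0.0272]
tcp_rot: [0.0, 0.714, -0.7, -0.0]
contact_force: [-2.8, -0.3, 1.2]
grip_width: 0.0
```

Request:
jog_arm(
  steps="0 -0.03 0 0 0 0; 0 -0.03 0 0 0 0",
)

```text
clock: 11.92
ee_pos: [0.498, -0.0863, 0.0272]
tcp_rot: [0.001, 0.714, -0.701, -0.001]
contact_force: [-12.8, -1.8, 8.9]
grip_width: -0.0001
```

Request:
jog_arm(
  steps="0 -0.03 0 0 0 0; 0 -0.03 0 0 0 0",
)

```text
clock: 12.18
ee_pos: [0.4983, -0.0865, 0.0271]
tcp_rot: [0.003, 0.713, -0.701, -0.002]
contact_force: [-25.2, -3.4, 16.7]
grip_width: 0.0004
```

Request:
jog_arm(
  steps="0 0.12 0 0 0 0; 0 0.5 0 0 0 0; 0 0 -0.9 0 0 0; 0 0 -0.95 0 0 0; 0 0 -0.95 0 0 0; 0 0 -0.95 0 0 0; 0 0 -0.9 0 0 0; -0.953 -0.437 0 0 0 0; -0.953 -0.437 0 0 0 0; -0.953 -0.437 0 0 0 0; -0.953 -0.437 0 0 0 0; -0.953 -0.437 0 0 0 0; -0.953 -0.437 0 0 0 0; 0 0 0 0 0 0; 0 0 0 0 0 0",
)

```text
clock: 14.05
ee_pos: [0.5776, 0.0823, 0.2156]
tcp_rot: [-0.016, 0.748, -0.664, -0.018]
contact_force: [0.7, -0.0, 0.2]
grip_width: -0.0001
```

```bash
python3 - <<'E'
from h import *
o=np.array([.573,-.0245]);t=np.radians(1.05);R=np.array([[np.cos(t),-np.sin(t)],[np.sin(t),np.cos(t)]])
print((R.T@(env.sense()["ee_pos"][:2]-o)).round(4),env.sense()["contact_force"].round(1))
a=cv2.cvtColor(env.grab_frame("top"),4)[150:250,245:395];b=cv2.cvtColor(env.grab_frame("scene"),4)[150:270,230:380]
cv2.imwrite("pics/s4.png",np.vstack([cv2.resize(a,(480,320),interpolation=2)[:,:],np.zeros((0,480,3),np.uint8)])if 0 else np.hstack([cv2.resize(b,(750,600),interpolation=2)]))
cv2.imwrite("pics/t4.png",cv2.resize(a,None,fx=5.3,fy=5.3,interpolation=2))
E
```

```text
[0.0066 0.1067] [ 0.7 -0.   0.2]
```

View pics/t4.png

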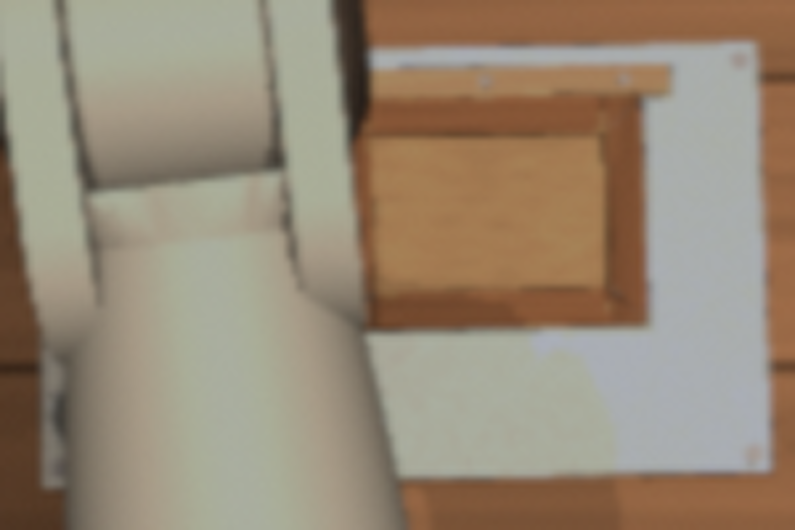

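View pics/s4.png

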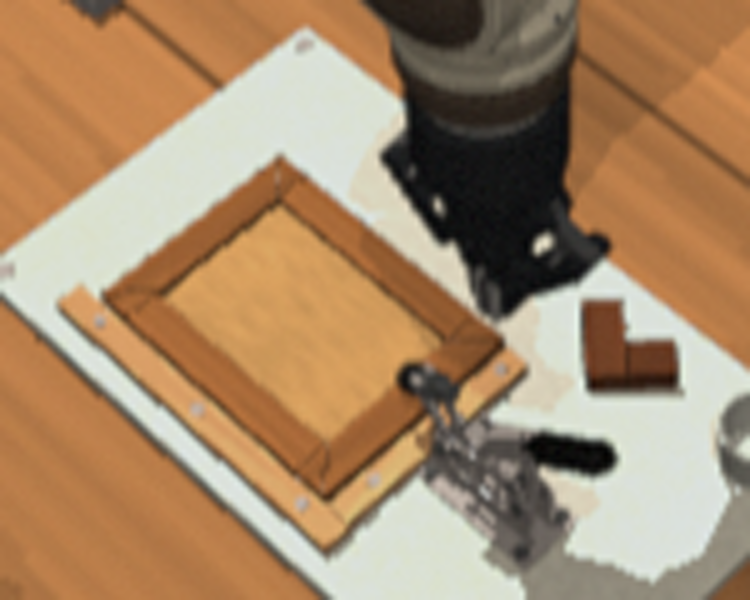

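Both views show the frame snug against both fences. In the scene crop its far left corner meets the fence corner at about (325,495). The arm fell short of its target and twisted, so I'm checking the joints.

```bash
python3 -c "
from workcell import env;s=env.sense();print(s['qpos'].round(3),s['joint_velocities'].round(3),s['tcp_rot'].round(3),s['ee_pos'].round(4))"
```

```text
[0.118 0.162 0.229 1.637 0.048 3.141] [-0.004 -0.002 -0.     0.002  0.001 -0.   ] [-0.016  0.748 -0.664 -0.018] [0.5775 0.082  0.2159]
```

```bash
python3 -c "
from workcell import env;import numpy as np;from scipy.spatial.transform import Rotation as Ro
s=env.sense();q=s['tcp_rot'];R=Ro.from_quat([q[1],q[2],q[3],q[0]]);t=np.radians(1.05);c,n=np.cos(t),np.sin(t)
G=Ro.from_matrix(np.array([[c,n,0],[n,-c,0],[0,0,-1]]).T) 
print(np.degrees((R.inv()*G).as_rotvec()), R.as_matrix().round(3).tolist())
# tilt-only part: G0 = same yaw as now, z down
x=R.as_matrix()[:,0];x[2]=0;x/=np.linalg.norm(x);z=np.array([0,0,-1.]);T=Ro.from_matrix(np.array([x,np.cross(z,x),z]).T)
print(np.degrees((R.inv()*T).as_rotvec()),np.degrees((T.inv()*G).as_rotvec()))"
```

```text
[ -1.99998208   2.23422903 -84.23339828] [[0.118, -0.993, -0.006], [-0.992, -0.118, 0.047], [-0.048, 0.0, -0.999]]
[1.39425488e-02 2.73567723e+00 3.32917728e-04] [  0.           0.         -84.25098751]
```

Request:
jog_arm(
  steps="0 0 0 0 0 -10.5; 0 0 0 0 0 -10.5; 0 0 0 0 0 -10.5; 0 0 0 0 0 -10.5; 0 0 0 0 0 -10.5; 0 0 0 0 0 -10.5; 0 0 0 0 0 -10.5; 0 0 0 0 0 -10.5; 0 0 0 0 0 0",
)

```text
clock: 15.28
ee_pos: [0.5775, 0.082, 0.216]
tcp_rot: [-0.024, 1.0, 0.006, -0.003]
contact_force: [-0.8, -0.0, -0.8]
grip_width: -0.0002
```

```bash
python3 -c "
from workcell import env;import numpy as np;from scipy.spatial.transform import Rotation as Ro
s=env.sense();q=s['tcp_rot'];R=Ro.from_quat([q[1],q[2],q[3],q[0]]);t=np.radians(1.05);c,n=np.cos(t),np.sin(t)
G=Ro.from_matrix(np.array([[c,n,0],[n,-c,0],[0,0,-1]]).T) 
print(s['qpos'].round(2),np.degrees((R.inv()*G).as_rotvec()).round(2))
J=np.array([[c,-n],[n,c]]);print(J.T@(s['ee_pos'][:2]-[.573,-.0245]),s['ee_pos'][2])"
```

```text
[0.12 0.16 0.23 1.64 0.05 1.68] [-2.73  0.29 -0.33]
[0.00646422 0.10636441] 0.21604745334280961
```

Request:
jog_arm(
  steps="0 0 0 -2.73 0.29 -0.33; 0.06 -0.82 0 0 0 0; 0 -0.82 0 0 0 0; 0 0 0.5 0 0 0; 0 0 0.4 0 0 0; 0 0 0 0 0 0",
)

```text
clock: 16.02
ee_pos: [0.5781, 0.1475, 0.1783]
tcp_rot: [0.0, 1.0, 0.009, -0.001]
contact_force: [0.4, -0.3, 0.5]
grip_width: 0.0003
```

```bash
python3 - <<'E'
from h import *
s=env.sense();o=np.array([.573,-.0245]);t=np.radians(1.05);R=np.array([[np.cos(t),-np.sin(t)],[np.sin(t),np.cos(t)]])
print((R.T@(s["ee_pos"][:2]-o)).round(4),s["ee_pos"][2],s["qpos"].round(2))
b=cv2.cvtColor(env.grab_frame("scene"),4)[150:270,270:420];cv2.imwrite("pics/s5.png",cv2.resize(b,(750,600),interpolation=2))
E
```

```text
[0.0082 0.1718] 0.17830633725873676 [0.25 0.19 0.19 1.57 0.   1.8 ]
```

View pics/s5.png

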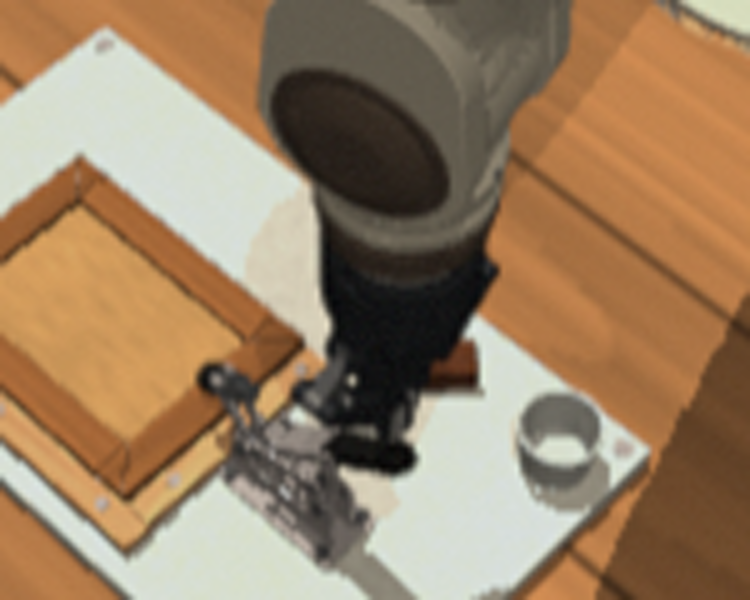

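The fingers appear over the grip, near crop (390,430), though black on black is hard to separate. I'll press down in steps and watch the force.

Request:
jog_arm(
  steps="0 0 0.2 0 0 0; 0 0 0.15 0 0 0; 0 0 0.15 0 0 0; 0 0 0.15 0 0 0",
)

```text
clock: 16.58
ee_pos: [0.5794, 0.1481, 0.1549]
tcp_rot: [-0.0, 1.0, 0.01, 0.001]
contact_force: [-0.2, -0.4, 7.9]
grip_width: -0.0
```

Request:
jog_arm(
  steps="0 0 0.15 0 0 0; 0 0 0.15 0 0 0",
)

```text
clock: 16.82
ee_pos: [0.5792, 0.1482, 0.1421]
tcp_rot: [-0.0, 1.0, 0.01, 0.001]
contact_force: [0.4, 0.2, 3.0]
grip_width: 0.0001
```

Contact is as expected at about 8 N. I'll keep pressing.

Request:
jog_arm(
  steps="0 0 0.15 0 0 0; 0 0 0.15 0 0 0; 0 0 0.15 0 0 0; 0 0 0.15 0 0 0",
)

```text
clock: 17.32
ee_pos: [0.5789, 0.1485, 0.1179]
tcp_rot: [-0.0, 1.0, 0.01, 0.0]
contact_force: [-0.6, 2.4, 5.6]
grip_width: 0.0004
```

Request:
jog_arm(
  steps="0 0 0.1 0 0 0; 0 0 0.1 0 0 0; 0 0 0.1 0 0 0",
)

```text
clock: 17.7
ee_pos: [0.5787, 0.1481, 0.1054]
tcp_rot: [0.0, 1.0, 0.01, -0.0]
contact_force: [0.4, 0.3, 1.5]
grip_width: -0.0
```

Request:
jog_arm(
  steps="0 0 0.1 0 0 0; 0 0 0.1 0 0 0",
)

```text
clock: 17.95
ee_pos: [0.5784, 0.1478, 0.0969]
tcp_rot: [0.0, 1.0, 0.01, -0.001]
contact_force: [-0.6, -0.1, 0.9]
grip_width: 0.0
```

```bash
python3 - <<'E'
from h import *
b=cv2.cvtColor(env.grab_frame("scene"),4)[150:270,270:420];cv2.imwrite("pics/s6.png",cv2.resize(b,(750,600),interpolation=2))
E
```

```text
(no output)
```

View pics/s6.png

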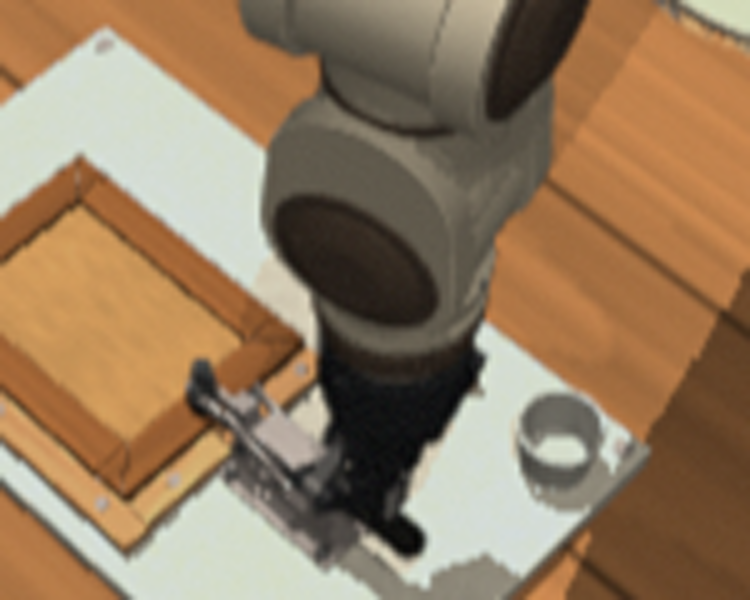

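The arm has come down, with the spindle on the frame's left side at crop (200,400), and the handle is low. I'll continue to the lock.

Request:
jog_arm(
  steps="0 0 0.06 0 0 0; 0 0 0.06 0 0 0",
)

```text
clock: 18.25
ee_pos: [0.5788, 0.148, 0.0927]
tcp_rot: [0.0, 1.0, 0.01, -0.0]
contact_force: [-0.1, -0.1, -0.6]
grip_width: 0.0004
```

Request:
jog_arm(
  steps="0 0 0.06 0 0 0; 0 0 0.06 0 0 0",
)

```text
clock: 18.5
ee_pos: [0.5788, 0.1481, 0.088]
tcp_rot: [0.0, 1.0, 0.01, -0.0]
contact_force: [0.2, -0.2, 0.4]
grip_width: -0.0003
```

Request:
jog_arm(
  steps="0 0 0.06 0 0 0; 0 0 0 0 0 0",
)

```text
clock: 18.75
ee_pos: [0.579, 0.1482, 0.0863]
tcp_rot: [-0.0, 1.0, 0.01, 0.0]
contact_force: [-1.7, 0.3, 3.8]
grip_width: 0.0001
```

The force went to zero before contact returned at z = 0.086 m, which is the locked grip height, so the handle probably snapped over. I'll retract and check.

Request:
jog_arm(
  steps="0 0 -0.5 0 0 0; 0 0 -0.9 0 0 0; 0 0 -0.9 0 0 0; 0 0 -0.9 0 0 0; -0.9 0 -0.3 0 0 0; -0.9 0 0 0 0 0; -0.9 0 0 0 0 0; -0.9 0 0 0 0 0; -0.9 0 0 0 0 0; 0 0 0 0 0 0; 0 0 0 0 0 0",
)

```text
clock: 20.12
ee_pos: [0.3993, 0.1445, 0.2259]
tcp_rot: [-0.0, 1.0, 0.01, 0.0]
contact_force: [-0.5, -0.3, 0.2]
grip_width: 0.0002
```

```bash
python3 - <<'E'
from h import *
b=cv2.cvtColor(env.grab_frame("scene"),4);cv2.imwrite("pics/full7.png",b);cv2.imwrite("pics/s7.png",cv2.resize(b[170:300,220:380],(738,600),interpolation=2))
a=cv2.cvtColor(env.grab_frame("top"),4);cv2.imwrite("pics/topfull7.png",a)
R=lambda x,y,z:[.573+x-.0183*y,-.0245+y+.0183*x,z]
for n,p in[("locked end",R(.009,.202,.081)),("open end",R(.009,.188,.162)),("tip locked",R(.009,.032,.038)),("corner",R(.085,.045,.038))]:
    q=proj("scene",p);print(n,((q-[220,170])*4.61).round())
E
```

```text
locked end [618. 412.]
open end [607. 330.]
tip locked [417. 276.]
corner [344. 364.]
```

View pics/s7.png

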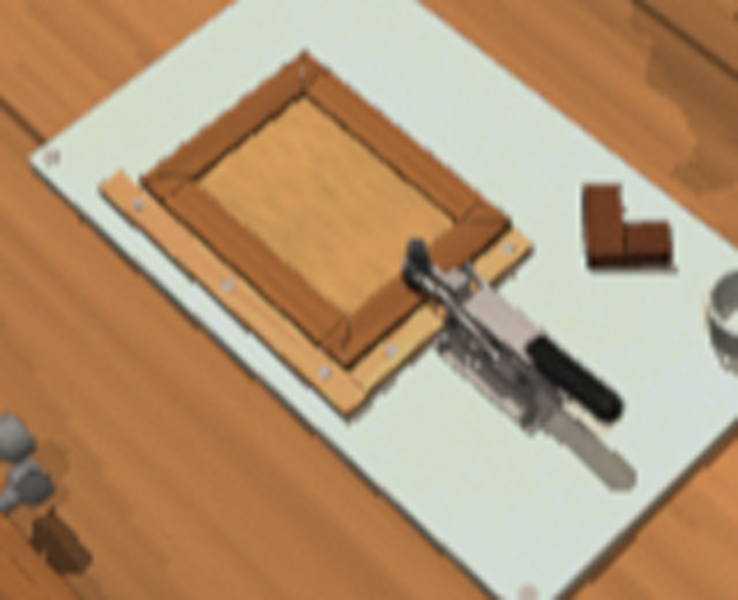

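The clamp is locked: the handle end at (612,410) is close to the predicted (618,412), and the tip at about (417,275) matches too. The frame corner at about (345,364) matches the predicted fence corner (344,364). The sample and tin look unmoved.

```bash
python3 -c "
from workcell import env
print(env.sign_off(),env.sense()['clock'])"
```

```text
the job is handed in; nothing more can be done
the job is handed in; nothing more can be done
```

The frame sits in the corner against both fences and the toggle clamp is locked on it. I handed the job in at about 20 s on the clock.

**What I did:** I pushed the frame to the far fence, then the left fence, then the far fence again, because the left push had dragged the far edge slightly off. I then pressed the handle down at jig y of about 172 mm and backed the arm away.

**Last checks:**
- **Lock:** In the last scene picture, more than 1 s after release, the handle end is within about 2 raw pixels of its predicted locked position.
- **Frame:** Its far left corner and the rubber tip are within about a pixel of their predicted positions, and the tip is on the frame's left side.
- **Other things:** The sample and the part of the tin in view look unmoved. I compared nothing else picture to picture; the arm's only contacts were with the frame and the handle, and possibly the board.

**What disagreed or went wrong:**
- The peak of about 20 N before the snap never showed in the force readings, which come only at the end of each call. The lock is judged from the pictures and from meeting the handle again at its locked height.
- The first far-fence push rose to about 47 N sideways with 32 N vertical at the fingers, more than I intended. The 120 N wrist limit was not passed in any reading.
- The last joint reached its range stop on the way to the clamp, and the tool twisted. I turned it back a quarter turn and carried on.

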